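# Seat a loose jar lid and check the sample in

### The job

The brown sample, the tallest jar on the check-in rack, has a loose lid. With the fingertips gently press that lid straight down until it is fully seated, then press the blue key directly in front of that jar all the way down and let it come up again, to log the sample, and withdraw clear. Pick nothing up, press no other key, and leave the other jars and everything else on the table where they are.

Things in the scene. Friction and masses are not known exactly. Their poses are not given: they have to be found in the camera images.
- rack: white sample check-in rack, fixed, 310 mm wide (its y) and about 155 mm deep (its x); origin on the table under it, x away from the keys, y to the left seen from the keys. Its plate is 12 mm thick; a row of four jar places (round dark pads, 75 mm apart) lies behind a grey console with a row of four blue push keys. Every place has its own key straight in front of it (90 mm toward rack -x), joined to it by a blue line.
- brown_jar: the tallest sample jar, clear with brown contents, 46 mm across, 77 mm high when shut, about 80 g; it stands loose on one of the four places. Origin at the centre of its underside.
- lid_top (a point): centre of the top face of the brown jar's white lid (lid 44 mm across, top face flat, 21 mm radius); z up
- brown_jar_lid (a joint): how far the brown jar's lid stands up, m: 0 is fully seated (hard stop), at the start it stands 8 to 14 mm up. It slides straight down against a friction of about 1 N and stays where it is left.
- place_0 (a point): centre of jar place 0 on the rack's plate (place 0 is leftmost, 3 rightmost); a jar stands within about 5 mm of it
- key_0 (a joint): travel of the blue key in front of place 0, m: 0 released, 0.006 fully down; springs back; about 5 N when fully down
- key_0_top (a point): centre of the top face of the blue key in front of place 0 (26 mm across); moves down with the key
- place_1 (a point): centre of jar place 1 on the rack's plate (place 0 is leftmost, 3 rightmost); a jar stands within about 5 mm of it
- key_1 (a joint): travel of the blue key in front of place 1, m: 0 released, 0.006 fully down; springs back; about 5 N when fully down
- key_1_top (a point): centre of the top face of the blue key in front of place 1 (26 mm across); moves down with the key
- place_2 (a point): centre of jar place 2 on the rack's plate (place 0 is leftmost, 3 rightmost); a jar stands within about 5 mm of it
- key_2 (a joint): travel of the blue key in front of place 2, m: 0 released, 0.006 fully down; springs back; about 5 N when fully down
- key_2_top (a point): centre of the top face of the blue key in front of place 2 (26 mm across); moves down with the key
- place_3 (a point): centre of jar place 3 on the rack's plate (place 0 is leftmost, 3 rightmost); a jar stands within about 5 mm of it
- key_3 (a joint): travel of the blue key in front of place 3, m: 0 released, 0.006 fully down; springs back; about 5 N when fully down
- key_3_top (a point): centre of the top face of the blue key in front of place 3 (26 mm across); moves down with the key
- green_jar: sample jar 52 mm across and 64 mm high with greenish contents and a white lid, shut. To be left alone.
- grey_jar: sample jar 56 mm across and 57 mm high with pale grey contents and a white lid, shut. To be left alone.
- small_jar: the smallest sample jar, 40 mm across and 52 mm high, greenish contents and a white lid, shut. To be left alone.
- remote: black remote control 205x51x28 mm lying at the left. To be left alone.
- multimeter: yellow and black multimeter 140x70x43 mm lying at the left. To be left alone.
- dropper_bottle: brown dropper bottle 34x34x102 mm at the back left. To be left alone.
- petri_dish: petri dish 58 mm across, 15 mm high, at the left. To be left alone.
There are look-alikes about, which are no part of the job. What is shaped like the brown_jar but purple or turquoise is not meant.

How it is judged:
By the outcome, as a careful person would: the job done as asked, in the order asked, and still so for the second after the job is handed in, with the robot touching nothing.
It also fails if it takes over 35 s, if anything falls off the work surface, if the arm or the gripper's body presses on something with over 40 N, if the wrist force passes 120 N, or if a joint passes its speed limit or range.

### The arm

A 6-joint arm with a two-finger parallel gripper is mounted at the origin on a cart in front of the work surface, level with it; the furniture and walls round the work are solid. World frame = base frame: x ahead of the robot, y to its left, z up, the work surface at z = 0. Lengths are in m, angles in degrees, forces in N, time in s.
With the tool pointing down it reaches from about 0.25 to 0.725 m from the base axis. Payload 9.7 kg.
Tool frame: the origin (TCP) lies on the centre line of the jaws, within the pads' length; the fingertips stand bot.nose_length ahead of it and the grasp point (between the pads) lies 11 mm behind it (bot.nose_length is the distance from the TCP to the fingertips, in m); z points along the fingers, y is the line along which they close (so a half turn about z gives the same grasp; the last joint's range is limited). The gripper opens to 85 mm and grips with 20 to 120 N. Pads are 22 mm wide; open, the fingers measure 114 mm over their backs; the gripper's body (76 mm by 85 mm) begins 54 mm behind the grasp point. The pads swing forward as they close: fully open they stand 13 mm farther back than shut.
Start: joints at [73.74, 4.979, 10.078, 95.1, 0, 90], TCP at [0.154, 0.528, 0.239] pointing down, gripper open.
Joint ranges: [-179.16, 179.16], [-48.56, 103.87], [-65.8, 70.77], [-126.05, 130.52], [-82.76, 87.17], [-180, 180]. Speed limits (degrees/s): [127.2, 127.2, 147.25, 180, 180, 180].

### API

Orientations are given as [roll, pitch, yaw] about the fixed x, y, z axes, in that order (R = Rz(yaw) Ry(pitch) Rx(roll)).
In Python, from workcell import bot gives the robot as it stands. The module is installed in compiled form; this text tells all that it offers.
- The arm moves only by the shell command python3 -m inch 'ROWS' [OPENING] [FORCE]. ROWS is JSON, a list of rows, each a list of 4 numbers: the shift along the world's x, y, z in cm, then the turn about the world's z in degrees. A call has exactly 8 rows; each row is the pose to reach, as a shift and turn from the pose commanded when the call began; what a row does not reach only later rows make up. A row lasts 1/8 s, in which the tool goes at most 62.5 mm and 10.7 degrees, less where a joint would pass 70% of its speed; a pose out of reach is approached as far as the arm can. A call with a gripper value outside its range is refused whole. OPENING is the finger opening in cm, from 0 to 8.54, set as the call begins (- or left out, the last holds). The fingers move at their own pace and stop on an object; FORCE is the grip in N (left out, the last holds). Time passes only in rows, so rows that repeat a pose let the fingers close, or fill a call up. It gives the time, the measured TCP pose, the force, the opening and the grip force at its end, in the units of the state.
- bot.get_obs(): the state, without advancing time (a new reading comes with each control period).
- bot.camera(name): name is "scene" or "top"; returns a dict with "img" (384x512x3 uint8, red, green, blue), "fovy" (degrees; the focal length in pixels is half the picture's height over the tangent of half this angle, whatever the lens; pixels are square), "cx", "cy" (the principal point, pixels), "R" (3x3) and "t" (3): a world point X has camera coordinates R X + t. Camera axes: x right, y down, z forward; pixel columns grow to the right and rows downward; lengths in m; the calibration is good to about 2 mm. A picture is of the moment at which its call begins. There is no depth.
- bot.job_done(): hands the job in; it is judged then, once.
Trained networks look in a picture, given as the dict that the camera call returned (one of the last four; its "shot" number tells which), for a name from the list of things; names that differ only in an ending like _2 or _b are one class to them, and where a whole thing is asked for, a point or a joint stands for the part that bears it (a point fixed in the world has none). Each returns a list of dicts, best first, with "score" (0 to 1); they miss things now and then, are a little off and sometimes report something else, mostly with a low value. They report only what shows in the picture. A call takes as long as a camera call. They do not tell look-alikes from the thing itself.
- bot.find_in(thing, picture): "point" ([column, row] in pixels, amid what is visible of it).
- bot.landmark_of(thing, picture): "point" ([column, row] in pixels: a listed point, or the origin of a listed thing).
The state is a dict: "time": time; "q": joint angles; "qd": joint speeds; "joint_efforts": joint torques, N m; "ee_pos": TCP position; "tcp_rot": TCP orientation; "wrist_force": force on the tool from outside, world axes, zero at the start; "torque": the same for the moment, N m; "opening": finger opening in m; "grasp_force": force on a finger pad.
Only numpy, scipy, OpenCV 4.12 (cv2) and the standard library are available. Lean on these libraries where they do the work, as an engineer would, in place of code of your own. Each camera call takes 0.05 s, during which the arm holds its last target. There are 200 camera calls.

## Working session

There is one attempt and no reset: what is moved stays moved. The work goes in short steps, Python scripts to look and compute and a shell command to move; the robot and the scene stay as the last step left them, time stands still between calls to the robot, and variables do not carry over. Pictures are saved under pics/ and viewed, at most 10 in all, crops included, and the job is handed in when it is done.

```bash
mkdir -p pics; cat > h.py <<'E'
import numpy as np, cv2
from workcell import bot
def ray(c,p):
    f=c["img"].shape[0]/2/np.tan(np.radians(c["fovy"])/2)
    R=np.array(c["R"]);t=np.array(c["t"])
    d=R.T@np.array([(p[0]-c["cx"])/f,(p[1]-c["cy"])/f,1]); return -R.T@t,d/np.linalg.norm(d)
def atz(c,p,z):
    o,d=ray(c,p); return o+d*(z-o[2])/d[2]
def tri(l):
    A=0;b=0
    for c,p in l:
        o,d=ray(c,p);P=np.eye(3)-np.outer(d,d);A=A+P;b=b+P@o
    return np.linalg.solve(A,b)
def proj(c,X):
    f=c["img"].shape[0]/2/np.tan(np.radians(c["fovy"])/2)
    v=np.array(c["R"])@X+np.array(c["t"]); return np.array([c["cx"]+f*v[0]/v[2],c["cy"]+f*v[1]/v[2]])
def save(c,n,box=None,k=1):
    im=c["img"][:,:,::-1]
    if box: im=im[box[1]:box[3],box[0]:box[2]]
    cv2.imwrite("pics/"+n,cv2.resize(im,None,fx=k,fy=k,interpolation=cv2.INTER_CUBIC))
E
python3 - <<'E'
from h import *
s=bot.camera("scene");t=bot.camera("top")
save(s,"s0.png",None,1.5);save(t,"t0.png",None,1.5)
print(bot.nose_length,bot.get_obs()["time"])
for n in ["lid_top","brown_jar","rack"]+["key_%d_top"%i for i in range(4)]+["place_%d"%i for i in range(4)]:
    a=[bot.landmark_of(n,c)[:3] for c in (s,t)]
    print(n,[[(np.round(d["point"],1).tolist(),round(d["score"],2)) for d in x] for x in a], np.round(tri([(s,a[0][0]["point"]),(t,a[1][0]["point"])]),4) if a[0] and a[1] else "")
E
```

```text
0.008 0.1
lid_top [[([347.1, 249.5], 0.74), ([317.5, 257.8], 0.72), ([308.0, 217.1], 0.62)], [([329.5, 216.0], 0.72), ([374.2, 215.1], 0.71), ([368.9, 243.5], 0.48)]] [ 0.5751 -0.3306  0.0148]
brown_jar [[([302.4, 245.8], 0.88), ([315.4, 281.6], 0.87), ([347.1, 260.0], 0.78)], [([365.3, 218.1], 0.74), ([358.3, 199.6], 0.66), ([323.0, 215.9], 0.6)]] [ 0.4993 -0.3615  0.0838]
rack [[([271.2, 237.4], 0.67), ([247.3, 221.8], 0.28)], [([292.1, 211.9], 0.88)]] [ 0.5485 -0.161  -0.0069]
key_0_top [[([257.5, 216.4], 0.48), ([233.0, 213.7], 0.37)], [([257.4, 232.6], 0.43)]] [ 0.5118 -0.0743  0.0379]
key_1_top [[], [([271.4, 234.9], 0.39)]] 
key_2_top [[([278.0, 242.5], 0.7), ([260.5, 236.4], 0.4)], [([298.6, 241.7], 0.6), ([303.9, 211.7], 0.6)]] [ 0.4767 -0.2052  0.0216]
key_3_top [[([279.0, 240.8], 0.49)], [([321.0, 243.1], 0.63)]] [ 0.4565 -0.258   0.0593]
place_0 [[([288.8, 231.8], 0.97), ([304.4, 250.7], 0.89), ([260.8, 211.2], 0.76)], [([255.4, 205.7], 0.73), ([303.5, 213.2], 0.69), ([279.1, 206.6], 0.67)]] [ 0.6183 -0.0806 -0.0516]
place_1 [[([288.8, 231.8], 0.97), ([304.4, 250.7], 0.89), ([260.8, 211.2], 0.76)], [([255.4, 205.7], 0.73), ([303.5, 213.2], 0.69), ([279.1, 206.6], 0.67)]] [ 0.6183 -0.0806 -0.0516]
place_2 [[([288.8, 231.8], 0.97), ([304.4, 250.7], 0.89), ([260.8, 211.2], 0.76)], [([255.4, 205.7], 0.73), ([303.5, 213.2], 0.69), ([279.1, 206.6], 0.67)]] [ 0.6183 -0.0806 -0.0516]
place_3 [[([288.8, 231.8], 0.97), ([304.4, 250.7], 0.89), ([260.8, 211.2], 0.76)], [([255.4, 205.7], 0.73), ([303.5, 213.2], 0.69), ([279.1, 206.6], 0.67)]] [ 0.6183 -0.0806 -0.0516]
```

View pics/s0.png

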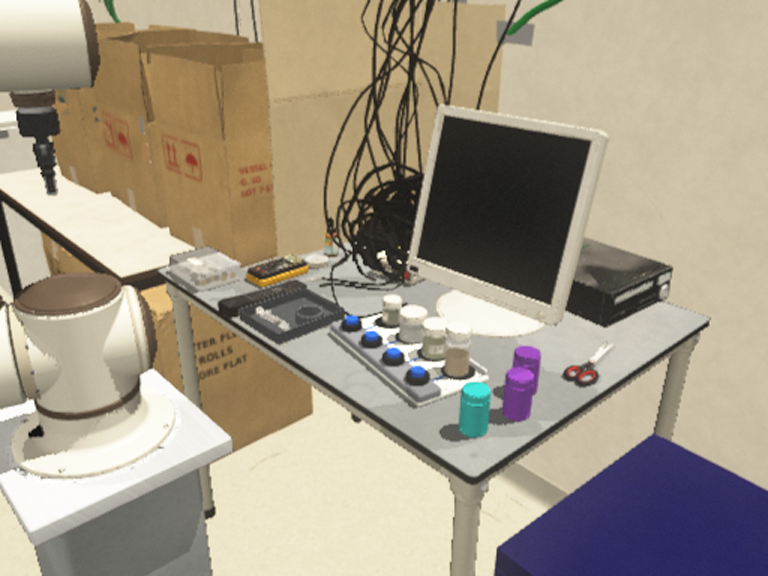

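View pics/t0.png

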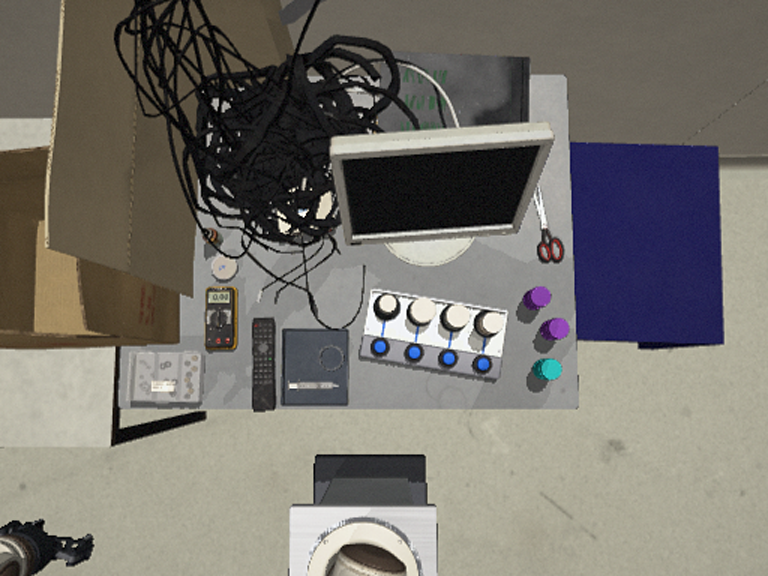

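The brown jar is the rightmost on the rack (place 3): its lid is at about (305,219) in the scene picture and (327,215) in the top one. Its key, key 3, is at (278,250) and (322,243). The purple and turquoise jars stand off the rack to the right. Next I measure the blue keys by colour and zoom in on the lid.

```bash
python3 - <<'E'
from h import *
s=bot.camera("scene");t=bot.camera("top")
P={}
for n,c,box in (("s",s,(215,195,330,275)),("t",t,(235,185,345,260))):
    hsv=cv2.cvtColor(c["img"],cv2.COLOR_RGB2HSV)
    m=cv2.inRange(hsv,(100,150,90),(125,255,255)); M=np.zeros_like(m);M[box[1]:box[3],box[0]:box[2]]=m[box[1]:box[3],box[0]:box[2]]
    k=cv2.connectedComponentsWithStats(M); 
    o=[(k[3][i],k[2][i]) for i in range(1,k[0]) if k[2][i][4]>25]; o.sort(key=lambda a:a[0][0]); P[n]=[a[0] for a in o]
    print(n,[(a[0].round(1).tolist(),a[1].tolist()) for a in o])
    save(c,n+"1.png",box,6)
K=np.array([tri([(s,a),(t,b)]) for a,b in zip(P["s"],P["t"])]);print(K.round(4),np.linalg.norm(np.diff(K,axis=0),axis=1))
for a,b in(((308,217.1),(329.5,216)),((305.5,219),(327,214.7))): print(tri([(s,a),(t,b)]).round(4))
print("cam",ray(s,(0,0))[0],ray(t,(0,0))[0])
E
```

```text
s [([234.2, 212.7], [230, 210, 9, 6, 43]), ([247.3, 223.7], [244, 221, 8, 6, 41]), ([262.0, 234.8], [258, 232, 9, 6, 44]), ([278.1, 247.4], [274, 245, 9, 6, 49])]
t [([252.8, 230.7], [249, 227, 8, 8, 53]), ([275.8, 234.5], [272, 231, 8, 8, 55]), ([298.7, 238.5], [295, 235, 8, 8, 55]), ([321.7, 242.4], [318, 239, 8, 8, 54])]
[[ 0.4946 -0.0381  0.0421]
 [ 0.4817 -0.1122  0.0406]
 [ 0.469  -0.1863  0.0414]
 [ 0.4562 -0.2606  0.0413]] [0.07529929 0.07515858 0.0754019 ]
[ 0.5396 -0.279   0.1069]
[ 0.5427 -0.2712  0.0974]
cam [-0.26448275 -0.96020447  0.65673361] [ 0.44509898 -0.04797434  1.45079949]
```

View pics/s1.png

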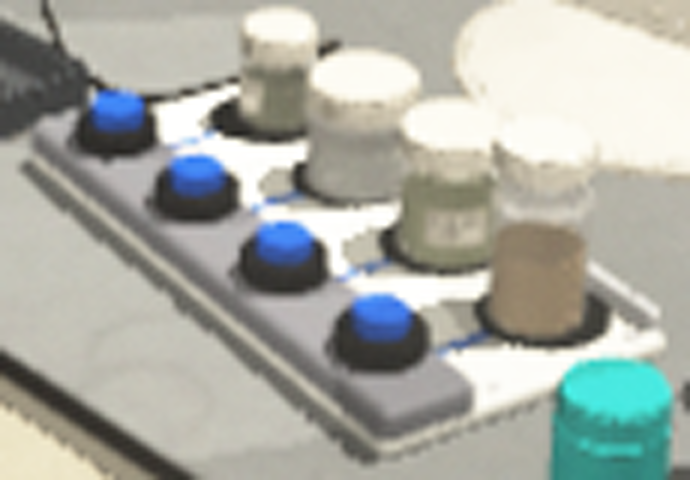

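View pics/t1.png

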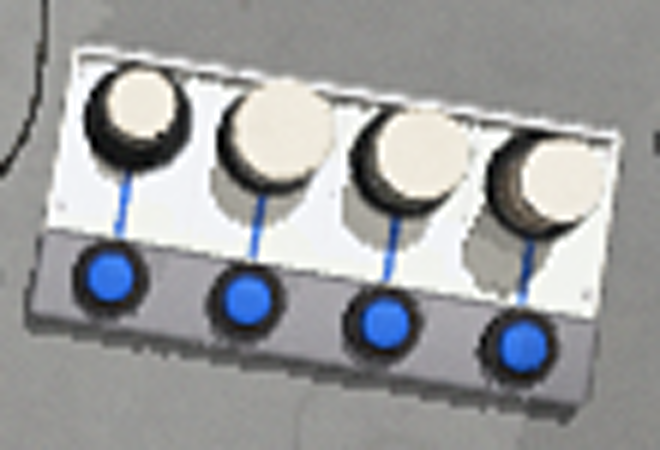

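Key 3 is at about (0.456, -0.261, 0.041). Its place is therefore near (0.545, -0.276), and the lid measures about (0.541, -0.275, 0.10), which is consistent. I close the fingers and move above the lid.

```bash
python3 -m inch '[[1.2,-2.5,0,0],[3.5,-7.5,0,0],[6,-12.5,0,0],[8.5,-17.5,0,0],[11,-22.5,0,0],[13.5,-28,0,0],[16,-33,0,0],[18.5,-38,0,0]]' 0 20
python3 -m inch '[[2.5,-5,0,0],[5,-10,0,0],[7.5,-15.5,0,0],[10,-20.5,0,0],[12.5,-25.5,0,0],[15,-31,0,0],[17.5,-36,-1,0],[20.2,-42.3,-3,0]]'
python3 - <<'E'
from h import *
t=bot.camera("top");s=bot.camera("scene");save(t,"t2.png",(235,165,365,260),6)
o=bot.get_obs();print({k:np.round(o[k],4) for k in("time","ee_pos","tcp_rot","wrist_force","opening")})
for z in(.09,.1,.105):print(atz(t,(328.5,215.3),z).round(4),atz(s,(306,218),z).round(4))
E
```

```text
time: 2.3
ee_pos: [0.3394, 0.1463, 0.2396]
tcp_rot: [180.0, 0.1, 163.8]
wrist_force: [0.3, 0.1, -0.0]
opening: 0.0003
grasp_force: 0.0
time: 3.3
ee_pos: [0.5386, -0.2691, 0.2121]
tcp_rot: [-180.0, 0.1, 163.7]
wrist_force: [0.1, 0.2, 0.6]
opening: -0.0002
grasp_force: 0.0
{'time': np.float64(3.4), 'ee_pos': array([ 0.538 , -0.2713,  0.207 ]), 'tcp_rot': array([179.9914,  -0.2976, 163.5339]), 'wrist_force': array([-1.0848,  1.2459, -0.423 ]), 'opening': np.float64(-0.0002)}
[ 0.5397 -0.2754  0.09  ] [ 0.5609 -0.2602  0.09  ]
[ 0.539  -0.2737  0.1   ] [ 0.5464 -0.2726  0.1   ]
[ 0.5387 -0.2729  0.105 ] [ 0.5391 -0.2788  0.105 ]
```

```bash
python3 -m inch '[[0,0,-1,2],[0,0,-2.5,4],[0,0,-4,6.5],[0,0,-5.5,6.5],[0,0,-7,6.5],[0,0,-8,6.5],[0,0,-8,6.5],[0,0,-8,6.5]]'
python3 - <<'E'
from h import *
s=bot.camera("scene");t=bot.camera("top")
a=s["img"][180:250,260:350,::-1];b=t["img"][170:240,280:370,::-1]
cv2.imwrite("pics/c3.png",cv2.resize(np.vstack([a,b]),None,fx=4.2,fy=4.2,interpolation=cv2.INTER_CUBIC))
o=bot.get_obs();print({k:np.round(o[k],4) for k in("time","ee_pos","tcp_rot","wrist_force","opening")})
tip=np.array(o["ee_pos"])-[0,0,.008];print(proj(s,tip),proj(t,tip))
E
```

```text
time: 4.4
ee_pos: [0.5378, -0.2673, 0.1323]
tcp_rot: [-180.0, 0.0, 170.2]
wrist_force: [0.0, 0.2, -0.3]
opening: 0.0001
grasp_force: 0.0
{'time': np.float64(4.5), 'ee_pos': array([ 0.5379, -0.2673,  0.1324]), 'tcp_rot': array([-1.799834e+02,  5.370000e-02,  1.702342e+02]), 'wrist_force': array([0.4332, 0.1133, 0.2996]), 'opening': np.float64(0.0)}
[302.82015073 209.94390551] [327.74086378 215.107457  ]
```

View pics/c3.png

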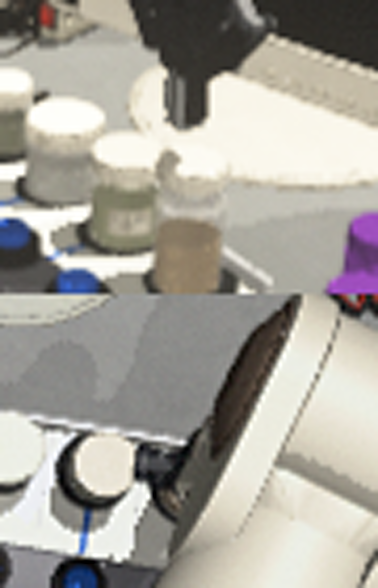

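The fingertips appear at about (305.7, 210) in the scene, just over the brown lid at (306, 218). I zoom in to settle the sideways offset.

```bash
python3 - <<'E'
from h import *
s=bot.camera("scene")
save(s,"s4.png",(275,170,335,225),10)
X=np.array([.5379,-.2673,.1244]); 
for d in([0,0,0],[0,0,.04],[0,-.01,0],[.01,0,0],[0,0,-.024]):print(d,proj(s,X+d).round(1))
L=np.array([.539,-.2737,.10]);print("lid",proj(s,L).round(1),s["fovy"])
E
```

```text
[0, 0, 0] [302.8 210. ]
[0, 0, 0.04] [303.6 196. ]
[0, -0.01, 0] [305.7 211.3]
[0.01, 0, 0] [305.4 208.8]
[0, 0, -0.024] [302.3 218.2]
lid [304.4 219. ] 45.72065551660362
```

View pics/s4.png

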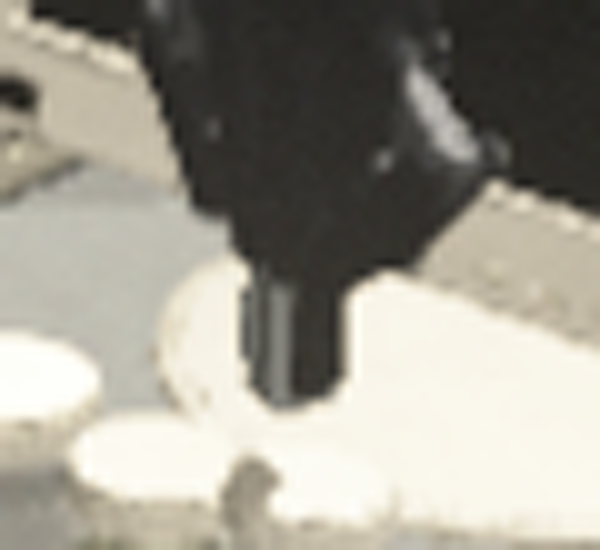

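Fingers relative to lid, from both the calibration and the picture: shift about (+1, -6.5) mm.

```bash
python3 -m inch '[[0.1,-0.3,0,0],[0.1,-0.6,0,0],[0.1,-0.6,-0.5,0],[0.1,-0.6,-1,0],[0.1,-0.6,-1.3,0],[0.1,-0.6,-1.6,0],[0.1,-0.6,-1.8,0],[0.1,-0.6,-1.8,0]]'
python3 -m inch '[[0,0,-0.1,0],[0,0,-0.2,0],[0,0,-0.3,0],[0,0,-0.4,0],[0,0,-0.5,0],[0,0,-0.6,0],[0,0,-0.7,0],[0,0,-0.8,0]]'
```

```text
time: 5.55
ee_pos: [0.5386, -0.2731, 0.1137]
tcp_rot: [180.0, -0.0, 170.2]
wrist_force: [0.2, 0.2, -0.4]
opening: -0.0
grasp_force: 0.0
time: 6.55
ee_pos: [0.5387, -0.2732, 0.1057]
tcp_rot: [-180.0, 0.0, 170.2]
wrist_force: [-0.4, -0.7, 1.4]
opening: -0.0001
grasp_force: 0.5
```

```bash
python3 -m inch '[[0,0,-0.1,0],[0,0,-0.2,0],[0,0,-0.3,0],[0,0,-0.4,0],[0,0,-0.5,0],[0,0,-0.6,0],[0,0,-0.7,0],[0,0,-0.75,0]]'
python3 -m inch '[[0,0,-0.05,0],[0,0,-0.1,0],[0,0,-0.1,0],[0,0,-0.15,0],[0,0,-0.15,0],[0,0,-0.2,0],[0,0,-0.2,0],[0,0,-0.2,0]]'
```

```text
time: 7.55
ee_pos: [0.5386, -0.2732, 0.0982]
tcp_rot: [-180.0, 0.0, 170.2]
wrist_force: [-0.4, 0.4, 1.0]
opening: -0.0003
grasp_force: 0.5
time: 8.55
ee_pos: [0.5388, -0.2733, 0.0974]
tcp_rot: [-180.0, 0.1, 170.2]
wrist_force: [-1.6, 0.6, 9.4]
opening: 0.0001
grasp_force: 4.5
```

The lid is seated: it stopped at a tip height of 89 mm, as it must, with 9 N. Next I go up and over to the key.

```bash
python3 -m inch '[[0,0,1,0],[0,0,3,0],[-2,0.3,4,0],[-5,0.8,4,0],[-8.3,1.3,3.5,0],[-8.3,1.3,1,0],[-8.3,1.3,-1,0],[-8.3,1.3,-2,0]]'
python3 - <<'E'
from h import *
s=bot.camera("scene");t=bot.camera("top")
a=s["img"][190:260,245:335,::-1];b=t["img"][185:255,280:370,::-1]
cv2.imwrite("pics/c5.png",cv2.resize(np.vstack([a,b]),None,fx=4.2,fy=4.2,interpolation=cv2.INTER_CUBIC))
o=bot.get_obs();print(o["time"],np.round(o["ee_pos"],4),np.round(o["wrist_force"],1),atz(t,(321.7,242.4),.042).round(4))
E
```

```text
time: 9.55
ee_pos: [0.4552, -0.2599, 0.0755]
tcp_rot: [180.0, -0.1, 170.2]
wrist_force: [0.4, -0.3, -0.1]
opening: 0.0002
grasp_force: 0.0
9.65 [ 0.4552 -0.2599  0.0755] [-0.4  0.4  0.6] [ 0.4554 -0.2596  0.042 ]
```

View pics/c5.png

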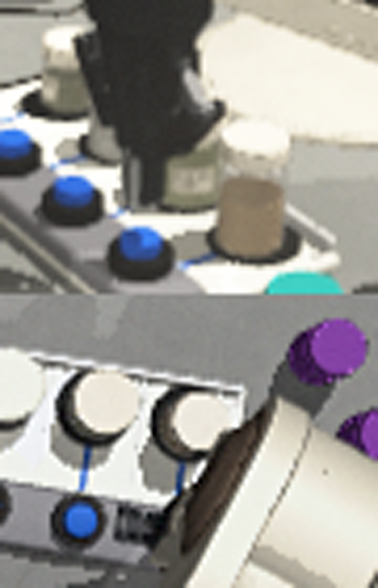

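The brown jar stands shut in place 3, and the fingertips (crop 145,205) hang right over key 3 (141,240). Now I press the key.

```bash
python3 -m inch '[[0,0,-0.8,0],[0,0,-1.6,0],[0,0,-2.2,0],[0,0,-2.4,0],[0,0,-2.6,0],[0,0,-2.8,0],[0,0,-3,0],[0,0,-3,0]]'
python3 -m inch '[[0,0,-0.05,0],[0,0,-0.1,0],[0,0,-0.15,0],[0,0,-0.2,0],[0,0,-0.25,0],[0,0,-0.25,0],[0,0,-0.25,0],[0,0,-0.25,0]]'
```

```text
time: 10.65
ee_pos: [0.4557, -0.2602, 0.0479]
tcp_rot: [-180.0, 0.1, 170.2]
wrist_force: [-6.3, 3.6, 16.3]
opening: 0.0001
grasp_force: 7.9
time: 11.65
ee_pos: [0.4558, -0.2603, 0.0475]
tcp_rot: [-180.0, 0.1, 170.2]
wrist_force: [-13.8, 7.4, 33.8]
opening: 0.0003
grasp_force: 16.8
```

The key hit a hard stop at a tip height of 39.7 mm. As I let it up, I check that it springs over the full 6 mm.

```bash
python3 -m inch '[[0,0,0.2,0],[0,0,0.4,0],[0,0,0.5,0],[0,0,0.6,0],[0,0,0.6,0],[0,0,0.6,0],[0,0,0.6,0],[0,0,0.6,0]]'
python3 -m inch '[[0,0,0.1,0],[0,0,0.2,0],[0,0,0.2,0],[0,0,0.2,0],[0,0,0.2,0],[0,0,0.2,0],[0,0,0.2,0],[0,0,0.2,0]]'
```

```text
time: 12.65
ee_pos: [0.4556, -0.2602, 0.0497]
tcp_rot: [180.0, -0.0, 170.2]
wrist_force: [-3.1, 0.7, 4.5]
opening: 0.0001
grasp_force: 1.9
time: 13.65
ee_pos: [0.4557, -0.2602, 0.0518]
tcp_rot: [-180.0, 0.0, 170.2]
wrist_force: [-0.7, 0.1, 2.3]
opening: -0.0004
grasp_force: 1.3
```

The spring force is 4.5 N at 2.2 mm up and 2.3 N at 4.3 mm up, so the press went all the way down. Withdrawing.

```bash
python3 -m inch '[[0,0,0.5,0],[0,0,2,0],[0,0,5,0],[0,0,9,0],[-2,4,13,0],[-4,9,15,0],[-6,14,15,0],[-6,18,15,0]]'
python3 -m inch '[[-1,5,0,0],[-2,10,0,0],[-3,15,0,0],[-4,20,0,0],[-5,24,0,0],[-5,26,0,0],[-5,26,0,0],[-5,26,0,0]]'
python3 - <<'E'
from h import *
s=bot.camera("scene");t=bot.camera("top")
a=s["img"][190:275,215:335,::-1];b=t["img"][180:260,235:355,::-1]
cv2.imwrite("pics/c6.png",cv2.resize(np.vstack([a,b]),None,fx=3.6,fy=3.6,interpolation=cv2.INTER_CUBIC))
E
```

```text
time: 14.65
ee_pos: [0.3947, -0.0788, 0.2035]
tcp_rot: [-180.0, 0.1, 170.2]
wrist_force: [0.4, -0.0, 0.2]
opening: -0.0003
grasp_force: 0.0
time: 15.65
ee_pos: [0.3457, 0.1793, 0.2022]
tcp_rot: [-180.0, 0.0, 170.2]
wrist_force: [-0.5, -0.5, -0.7]
opening: -0.0001
grasp_force: 0.0
```

View pics/c6.png

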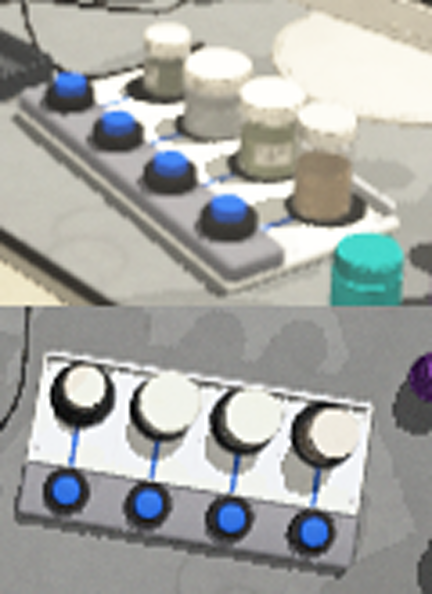

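All four jars stand in place, the brown jar's lid (crop 327,120) is down, and key 3 (228,212) has come back up.

```bash
python3 -c "
from workcell import bot
print(bot.job_done())"
```

```text
the job is handed in; nothing more can be done
None
```

The brown jar's lid is fully seated, its key (key 3) was pressed all the way down and came back up, the arm is clear, and the job was handed in at about 16 s.

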